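Set the length comparator to zero on a 70 mm setting length

TASK

Set the comparator to zero at 70 mm: one spacer already stands between its jaws, so stand the spacer that makes the two up to 70 mm beside it, in line with the jaws, and slide the jaw by its black post until both spacers are closed up snugly between the jaws. Then turn the dial's black bezel until its red zero mark stands exactly at the tip of the pointer, and let go. Leave the ring gauge, the stylus box and the V-block alone.

Things in the scene. Friction and masses are not known exactly. Their poses are not given: they have to be found in the camera images.
- comparator: length comparator fixed on the plate, grey and steel, 385 mm long along its own y. Origin at plate level, in the middle of the fixed jaw's face; +y runs to the sliding jaw, +x to the rear rail (x 62 to 84 mm, 20 mm tall). Spacers stand on the surface plate itself between the jaws, centred on x = 0. Dial at x = 0, y = -110 mm, on a 52 mm round column over a 12 mm base plate
- fixed_jaw_face (a point): centre of the fixed jaw's face, 30 mm above the plate. The jaw is 50 mm wide, 50 mm tall, 30 mm thick. At the start one spacer stands with its middle about 36 mm from this face, its 50 mm width along the comparator's x; the other three stand in line with the comparator beyond its two ends
- sliding_jaw_face (a point): centre of the sliding jaw's face, 30 mm above the plate (jaw 50 mm wide, 51 mm tall); the gap between the jaws is its distance from fixed_jaw_face
- jaw_post (a point): centre of the black round grip post of the sliding jaw: upright, 24 mm in diameter, 36 mm tall, from 42 to 78 mm above the plate (this point at 60 mm), 50 mm behind the jaw's face
- jaw (a joint): travel of the sliding jaw (m): 0 = 130 mm gap, grows as it closes; gap = 0.130 - value, at most 0.120. Stiff slide (about 3 N of friction), stays where it is left; the spacers it pushes slide on the plate. The dial's pointer is geared to it: 10 mm of jaw travel turn the pointer 36 degrees clockwise as it closes
- bezel_centre (a point): on the vertical axis of the dial's bezel, 56 mm above the plate, at half the height of its grip. The bezel is a black ribbed drum 60 mm in diameter (about 30.3 mm radius over the ribs), from 46 to 68 mm above the plate, with the white graduated face, which turns with it, on top
- bezel (a joint): angle of the bezel (rad), growing anticlockwise seen from above, limits -3 and 3; friction about 0.04 N m, stays where it is left; at 0 the zero mark points along the comparator's +x
- zero_mark (a point): red zero mark on the bezel's face, 23.5 mm from the bezel's axis
- pointer_tip (a point): tip of the black pointer over the dial face, 23.5 mm from the same axis: zero_mark and pointer_tip meet when the dial reads zero. The pointer cannot be moved by the bezel, only by the jaw
- spacer_15: plain steel-grey block-shaped spacer with a dark round spot on both faces: 15 mm thick along its own y, 50 mm wide along x, 60 mm tall, loose, 0.11 kg; origin at the centre of its underside
- spacer_25: plain steel-grey block-shaped spacer with a dark round spot on both faces: 25 mm thick along its own y, 50 mm wide along x, 60 mm tall, loose, 0.19 kg; origin at the centre of its underside
- spacer_45: plain steel-grey block-shaped spacer with a dark round spot on both faces: 45 mm thick along its own y, 50 mm wide along x, 60 mm tall, loose, 0.33 kg; origin at the centre of its underside
- spacer_55: plain steel-grey block-shaped spacer with a dark round spot on both faces: 55 mm thick along its own y, 50 mm wide along x, 60 mm tall, loose, 0.4 kg; origin at the centre of its underside
- ring_gauge: steel ring gauge, 54 mm in diameter, 18 mm high, bystander; origin under its centre. Behind it a lamp box (world x from 0.70, y -0.03 to 0.12, 0.12 m tall); to its right a dial stand (x from 0.66, y -0.25 to -0.13, 0.29 m tall)
- stylus_box: flat black box with a clear lid, 60x90x22 mm, bystander; origin under its centre. To its left stands a monitor (its front at world x = 0.61, y 0.19 to 0.49, 0.27 m tall)
- v_block: steel V-block, 48x43x36 mm, bystander; origin under its centre
There are look-alikes about, which are no part of the job. What is shaped like the spacer_45 but yellow is not meant.

How it is judged:
By the outcome, as a careful person would: the job done as asked, in the order asked, and still so for the second after the job is handed in, with the robot touching nothing.
It also fails if it takes over 59 s, if anything falls off the work surface, if the arm or the gripper's body presses on something with over 40 N, if the wrist force passes 120 N, or if a joint passes its speed limit or range.

ROBOT

A 7-joint arm with a two-finger parallel gripper is mounted at the origin on a cart in front of the work surface, level with it; the furniture and walls round the work are solid. World frame = base frame: x ahead of the robot, y to its left, z up, the work surface at z = 0. Lengths are in m, angles in degrees, forces in N, time in s.
With the tool pointing down it reaches from about 0.35 to 0.775 m from the base axis. Payload 3.1 kg.
Tool frame: the origin (TCP) lies on the centre line of the jaws, within the pads' length; the fingertips stand 17 mm ahead of it and the grasp point (between the pads) lies 2 mm behind it (robot.tip_reach is the distance from the TCP to the fingertips, in m); z points along the fingers, y is the line along which they close (so a half turn about z gives the same grasp; the last joint's range is limited). The gripper opens to 85 mm and grips with 20 to 120 N. Pads are 22 mm wide; open, the fingers measure 114 mm over their backs; the gripper's body (76 mm by 85 mm) begins 54 mm behind the grasp point. The pads swing forward as they close: fully open they stand 13 mm farther back than shut.
Start: joints at [73.127, 17.813, 0.802, 86.603, -0.252, 75.585, -1.558], TCP at [0.138, -0.533, 0.248] pointing down, gripper open.
Joint ranges: [-154.91, 154.91], [-16.99, 109.72], [-72.82, 74.43], [7.12, 147.25], [-82.49, 262.49], [11.32, 116.49], [-174.64, 174.64]. Speed limits (degrees/s): [159.86, 159.86, 180, 180, 180, 180, 180].

INTERFACE

Orientations are given as [roll, pitch, yaw] about the fixed x, y, z axes, in that order (R = Rz(yaw) Ry(pitch) Rx(roll)).
In Python, from station import robot, fingers, vision, workorder, recognise gives the robot as it stands. Calls block until the motion is done:
- robot.move_to(position, orientation): joint-space move of the TCP to a pose.
- robot.line_to(position, orientation=None, velocity=0.15, f_stop=None): straight line of the TCP; orientation=None keeps the orientation; velocity is the mean speed in m/s. With f_stop (N) it stops when the force on the tool has changed by that much, and returns True; else False.
- robot.move_j(angles): joint-space move.
- fingers.gripper_to(opening, force=None): opening from 0.0 (shut) to 1.0 (fully open); force is the grip in N (None keeps the last); returns when the fingers have stopped.
- robot.pause(seconds).
- robot.inverse_kinematics(position, orientation): joint angles nearest the present ones, or None.
- vision.grab_frame(name): name is "side" or "top"; returns the picture (420x560x3 uint8, red, green, blue); there is no depth.
- vision.calibration(name): a dict with "mtx" (3x3 intrinsics, pixels), "extrinsics" (4x4, takes a point from world to camera coordinates). Camera axes: x right, y up, looking along -z (the intrinsics and any distortion apply to the point x, -y, -z); pixel columns grow to the right and rows downward; lengths in m; the calibration is good to about 2 mm. A picture is of the moment at which its call begins. calibration takes no time and is no camera call.
A pose or a line that the arm cannot do raises robot.PlanningError and nothing moves.
- workorder.close_job(): hands the job in; it is judged then, once.
Trained networks look in the newest picture that a camera, given by its name, has taken for a name from the list of things; names that differ only in an ending like _2 or _b are one class to them, and where a whole thing is asked for, a point or a joint stands for the part that bears it (a point fixed in the world has none). Each returns a list of dicts, best first, with "p" (0 to 1); they miss things now and then, are a little off and sometimes report something else, mostly with a low value. They report only what shows in the picture. A call takes as long as a camera call. They do not tell look-alikes from the thing itself.
- recognise(label, camera): "rect" ([centre column, centre row, width, height] in pixels, round what is visible of it).
Readings, each from a call of its own:
- robot.current_time_s(): time.
- robot.current_joint_positions(): joint angles.
- robot.current_dq(): joint speeds.
- robot.current_joint_torque(): joint torques, N m.
- robot.current_tool_pos(): TCP position.
- robot.current_eef_rot(): TCP orientation.
- robot.current_contact_force(): force on the tool from outside, world axes, zero at the start.
- robot.current_torque(): the same for the moment, N m.
- robot.current_finger_gap(): opening from 0.0 (shut) to 1.0 (fully open).
- robot.current_gripper_force(): force on a finger pad.
Only numpy, scipy, OpenCV 4.12 (cv2) and the standard library are available. Lean on these libraries where they do the work, as an engineer would, in place of code of your own. Each camera call takes 0.05 s, during which the arm holds its last target. There are 200 camera calls.

## Working session

There is one attempt and no reset: what is moved stays moved. The work goes in short steps, each a Python script; the robot and the scene stay as the last script left them, time stands still between calls to the robot, and variables do not carry over. Pictures are saved under pics/ and viewed, at most 10 in all, crops included, and the job is handed in when it is done.

```bash
ls; mkdir -p pics
cat > h.py <<'E'
import numpy as np, cv2
from station import robot, fingers, vision, workorder, recognise
def save(cam,fn):
    im=vision.grab_frame(cam); cv2.imwrite('pics/'+fn,cv2.cvtColor(im,cv2.COLOR_RGB2BGR)); return im
def proj(cam,P):
    c=vision.calibration(cam); P=np.atleast_2d(P)
    q=(c['extrinsics']@np.c_[P,np.ones(len(P))].T)[:3]; q=np.array([q[0],-q[1],-q[2]])
    u=c['mtx']@q; return (u[:2]/u[2]).T
def unproj(cam,uv,z):
    c=vision.calibration(cam); E=c['extrinsics']
    d=np.linalg.inv(c['mtx'])@np.array([uv[0],uv[1],1.]); d=E[:3,:3].T@np.array([d[0],-d[1],-d[2]])
    o=-E[:3,:3].T@E[:3,3]; return o+d*(z-o[2])/d[2]
E
python3 - <<'E'
from h import *
for c in('top','side'):
    save(c,c+'0.png'); k=vision.calibration(c); print(c,{a:b for a,b in k.items() if a!='extrinsics'}); E=k['extrinsics']; print((-E[:3,:3].T@E[:3,3]).round(3))
    for n in ['comparator','fixed_jaw_face','sliding_jaw_face','jaw_post','bezel_centre','zero_mark','pointer_tip','spacer_15','spacer_25','spacer_45','spacer_55','ring_gauge','stylus_box','v_block']:
        print(c,n,[(round(r['p'],2),[round(float(x),1) for x in r['rect']]) for r in recognise(n,c)][:4])
print(robot.current_time_s())
E
```

```text
pics
top {'mtx': array([[540.21616703,   0.        , 279.89558953],
       [  0.        , 540.21616703, 211.73596005],
       [  0.        ,   0.        ,   1.        ]])}
[0.378 0.135 1.44 ]
top comparator [(0.57, [303.1, 226.7, 151.9, 53.2])]
top fixed_jaw_face [(0.58, [303.4, 226.1, 149.4, 54.8])]
top sliding_jaw_face [(0.67, [254.4, 230.8, 24.4, 45.7]), (0.4, [330.6, 169.6, 21.8, 21.9])]
top jaw_post [(0.64, [221.6, 251.1, 9.2, 22.1]), (0.6, [257.9, 232.6, 24.4, 43.5])]
top bezel_centre [(0.88, [305.1, 224.2, 153.5, 56.9])]
top zero_mark [(0.85, [356.8, 230.9, 26.8, 20.4]), (0.35, [282.5, 174.2, 33.0, 24.7])]
top pointer_tip []
top spacer_15 [(0.92, [419.5, 270.9, 25.2, 14.1]), (0.88, [428.4, 228.5, 27.8, 21.6]), (0.87, [181.0, 245.8, 22.2, 27.1]), (0.73, [393.4, 226.1, 15.6, 17.1])]
top spacer_25 [(0.92, [419.5, 270.9, 25.2, 14.1]), (0.88, [428.4, 228.5, 27.8, 21.6]), (0.87, [181.0, 245.8, 22.2, 27.1]), (0.73, [393.4, 226.1, 15.6, 17.1])]
top spacer_45 [(0.92, [419.5, 270.9, 25.2, 14.1]), (0.88, [428.4, 228.5, 27.8, 21.6]), (0.87, [181.0, 245.8, 22.2, 27.1]), (0.73, [393.4, 226.
[... 1182 characters left out ...]
, 172.1, 24.7, 27.1]), (0.71, [277.0, 272.4, 23.0, 19.5]), (0.65, [389.3, 184.9, 21.0, 26.4])]
side spacer_25 [(0.93, [311.8, 222.3, 27.3, 32.4]), (0.83, [364.0, 172.1, 24.7, 27.1]), (0.71, [277.0, 272.4, 23.0, 19.5]), (0.65, [389.3, 184.9, 21.0, 26.4])]
side spacer_45 [(0.93, [311.8, 222.3, 27.3, 32.4]), (0.83, [364.0, 172.1, 24.7, 27.1]), (0.71, [277.0, 272.4, 23.0, 19.5]), (0.65, [389.3, 184.9, 21.0, 26.4])]
side spacer_55 [(0.93, [311.8, 222.3, 27.3, 32.4]), (0.83, [364.0, 172.1, 24.7, 27.1]), (0.71, [277.0, 272.4, 23.0, 19.5]), (0.65, [389.3, 184.9, 21.0, 26.4])]
side ring_gauge [(0.74, [269.9, 196.9, 25.0, 15.9])]
side stylus_box [(0.73, [252.1, 216.1, 35.5, 24.8])]
side v_block []
1.5
```

Run:
```python
import cv2
a=cv2.imread('pics/top0.png')[150:300,130:450]; cv2.imwrite('pics/t0c.png',cv2.resize(a,None,fx=2.5,fy=2.5,interpolation=cv2.INTER_CUBIC))
a=cv2.imread('pics/side0.png')[140:300,200:410]; cv2.imwrite('pics/s0c.png',cv2.resize(a,None,fx=3.6,fy=3.6,interpolation=cv2.INTER_CUBIC))
```

```text
(no output)
```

View pics/t0c.png

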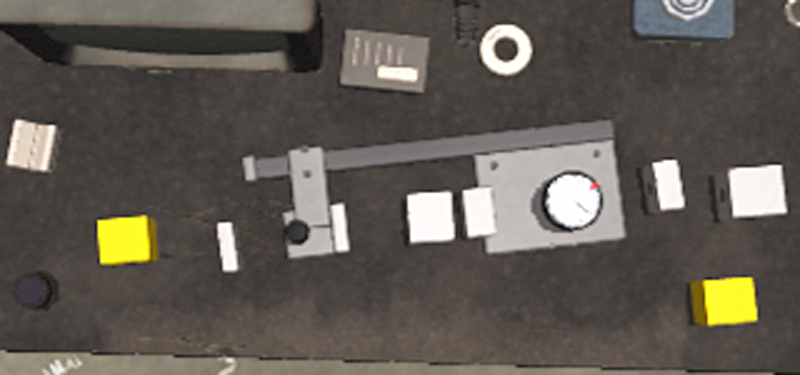

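View pics/s0c.png

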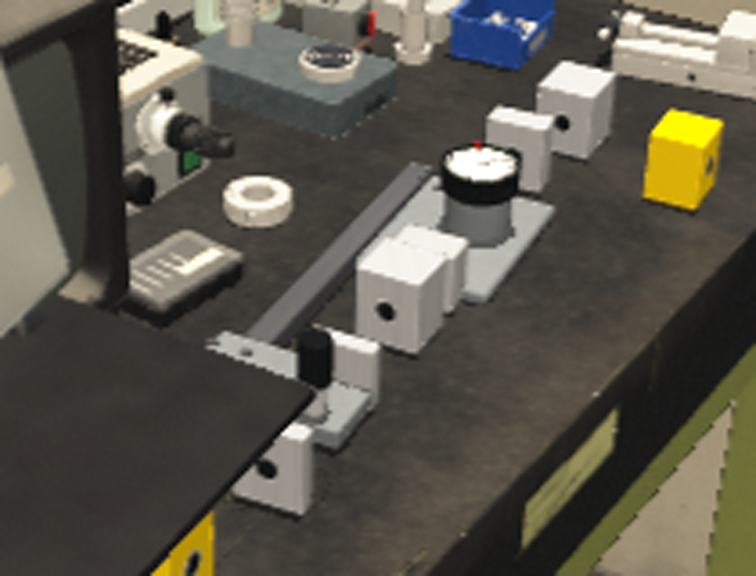

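```bash
cat >> h.py <<'E'
def tops(im,z=0.06,thr=190):
    """bright low-saturation tops in the top picture -> world rect (centre, sides, angle)"""
    big=cv2.resize(im,None,fx=4,fy=4,interpolation=cv2.INTER_CUBIC)
    m=((big.min(2)>thr)).astype(np.uint8); out=[]
    for c in cv2.findContours(m,cv2.RETR_EXTERNAL,cv2.CHAIN_APPROX_NONE)[0]:
        if cv2.contourArea(c)<1000: continue
        px=(c[:,0]+.5)/4-.5
        w=np.array([unproj('top',p,z)[:2] for p in px],np.float32)
        (cx,cy),(a,b),t=cv2.minAreaRect(w*1000)
        out.append((round(cx,1),round(cy,1),round(a,1),round(b,1),round(t,1),px.mean(0).round(1)))
    return [o for o in out if 0.25e3<o[0]<0.62e3]
E
python3 - <<'E'
from h import *
im=cv2.cvtColor(cv2.imread('pics/top0.png'),cv2.COLOR_BGR2RGB)
for o in tops(im): print(o)
P=lambda x,y:(130+x/2.5,150+y/2.5)
print('bezel',unproj('top',P(572,200),.068)); print('post',unproj('top',P(297,231),.078))
for p in [(612,124),(612,138),(245,158),(245,180)]: print('rail',unproj('top',P(*p),.02))
for p in [(475,155),(610,139),(625,238),(488,252)]: print('base',unproj('top',P(*p),.012))
red=(im[...,0].astype(int)-im[...,1:].max(2)>60); r,c=np.nonzero(red); print(list(zip(c,r)))
E
```

```text
Traceback (most recent call last):
  File "h.py", line 20, in tops
    w=np.array([unproj('top',p,z)[:2] for p in px],np.float32)
                ~~~~~~^^^^^^^^^^^
  File "h.py", line 10, in unproj
    c=vision.calibration(cam); E=c['extrinsics']
ValueError: time passes only in moves, steps and waits
```

```bash
sed -i 's/vision.calibration(cam)/cal(cam)/; s/^def save/import functools\n@functools.cache\ndef cal(c): return vision.calibration(c)\ndef save/' h.py
python3 - <<'E'
from h import *
im=cv2.cvtColor(cv2.imread('pics/top0.png'),cv2.COLOR_BGR2RGB)
for o in tops(im): print(o)
P=lambda x,y:(130+x/2.5,150+y/2.5)
print('bezel',unproj('top',P(572,200),.068)); print('post',unproj('top',P(297,231),.078))
for p in [(612,124),(612,138),(245,158),(245,180)]: print('rail',unproj('top',P(*p),.02))
for p in [(475,155),(610,139),(625,238),(488,252)]: print('base',unproj('top',P(*p),.012))
red=(im[...,0].astype(int)-im[...,1:].max(2)>60); r,c=np.nonzero(red); print(list(zip(c,r)))
E
```

```text
(424.6, 280.4, 49.6, 14.8, 11.1, array([220.5, 248.2]))
(447.2, 166.3, 47.0, 12.0, 8.1, array([265.5, 240.6]))
(461.1, 73.6, 49.1, 45.2, 4.5, array([301.8, 236.3]))
(467.9, 23.0, 48.2, 30.7, 7.9, array([321.6, 234.2]))
(481.7, -71.7, 53.0, 51.9, 88.6, array([359. , 229.4]))
(497.4, -260.8, 49.2, 54.3, 6.2, array([432.6, 226. ]))
(501.2, -169.9, 49.6, 24.8, 10.0, array([397. , 223.4]))
(461.8, -439.0, 148.3, 69.6, 12.9, array([501.3, 241.4]))
(524.2, 495.4, 22.0, 45.6, 82.2, array([138.1, 207.2]))
bezel [ 0.4806668  -0.07062735  0.068     ]
post [0.44061436 0.20775989 0.078     ]
rail [ 0.56626936 -0.11921693  0.02      ]
rail [ 0.55131414 -0.11936904  0.02      ]
rail [0.51874587 0.26839748 0.02      ]
rail [0.49543788 0.26750176 0.02      ]
base [0.52983755 0.02483504 0.012     ]
base [ 0.55115476 -0.11868177  0.012     ]
base [ 0.44620168 -0.1356443   0.012     ]
base [0.42727975 0.00897424 0.012     ]
[(np.int64(380), np.int64(77)), (np.int64(381), np.int64(77)), (np.int64(382), np.int64(77)), (np.int64(375), np.int64(78)), (np.int64(376), np.int64(78)), (np.int64(377), np.int64(7
[... 15551 characters left out ...]
.int64(367), np.int64(223)), (np.int64(368), np.int64(223)), (np.int64(369), np.int64(223)), (np.int64(366), np.int64(224)), (np.int64(367), np.int64(224)), (np.int64(368), np.int64(224)), (np.int64(366), np.int64(225)), (np.int64(367), np.int64(225)), (np.int64(520), np.int64(276)), (np.int64(519), np.int64(277)), (np.int64(523), np.int64(277)), (np.int64(518), np.int64(280)), (np.int64(517), np.int64(284)), (np.int64(515), np.int64(286)), (np.int64(514), np.int64(289)), (np.int64(515), np.int64(289)), (np.int64(520), np.int64(291)), (np.int64(519), np.int64(294)), (np.int64(511), np.int64(298)), (np.int64(511), np.int64(301)), (np.int64(510), np.int64(303)), (np.int64(510), np.int64(304))]
```

```bash
cat >> h.py <<'E'
TH=8.2; O=np.array([.466,.0374])
ct,st=np.cos(np.radians(TH)),np.sin(np.radians(TH)); XD=np.array([ct,st]); YD=np.array([-st,ct])
def W(x,y,z): return [*(O+x*XD+y*YD),z]
def C(p): d=np.array(p[:2])-O; return (d@XD,d@YD)
def yaw(a):
    "tool-down orientation closing along world direction a"
    return [180,0,a+90]
def best(pos,a):
    j=np.array(robot.current_joint_positions()); c=[]
    for k in(90,-90):
        q=robot.inverse_kinematics(pos,[180,0,a+k])
        if q is not None: c.append((abs(q[6]),[180,0,a+k],np.round(q,1)))
    return min(c,key=lambda t:t[0])
E
python3 - <<'E'
from h import *
s=[.5012,-.1699]; 
b=best([*s,.15],10); print(b); o=b[1]
fingers.gripper_to(1.0,40)
robot.move_to([*s,.12],o); robot.line_to([*s,.037],velocity=.12)
fingers.gripper_to(0.3,40); print(robot.current_finger_gap(),robot.current_gripper_force())
robot.line_to([*s,.125],velocity=.15)
o2=[180,0,o[2]-10+TH]
robot.line_to(W(0,.080,.125),o2,velocity=.2)
print(robot.current_time_s(),robot.current_finger_gap(),robot.current_tool_pos(),robot.current_eef_rot(),robot.current_contact_force())
save('side','s1.png'); save('top','t1.png')
a=cv2.imread('pics/top0.png')
E
python3 - <<'E'
import cv2,numpy as np
a=cv2.imread('pics/top0.png')[205:255,240:380]; b=cv2.imread('pics/t1.png')[180:270,260:380]; c=cv2.imread('pics/s1.png')[140:300,200:410]
b=cv2.resize(b,(400,300),interpolation=2); c=cv2.resize(c,(394,300),interpolation=2); cv2.imwrite('pics/m1.png',np.hstack([b,c]))
E
```

```text
(np.float64(13.808699988789373), [180, 0, 100], array([ 43.8,  23.8, -35.6,  97.3,  15.1,  63.8,  13.8]))
0.5845783276222695 42.126107811927795
7.2333 0.584223873737917 [0.45473499 0.11533629 0.12480053] [-1.79974546e+02  4.79599602e-02  9.80959398e+01] [-0.19790839  0.06458427 -2.21658949]
```

View pics/m1.png

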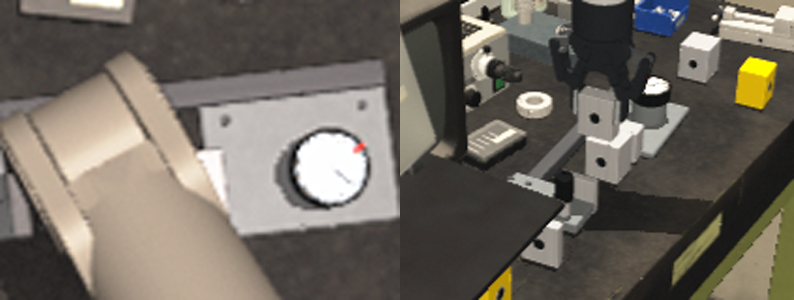

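Run:
```python
from h import *
print(robot.line_to(W(0,.080,.048),velocity=.12))
print(robot.line_to(W(0,.080,.0365),velocity=.03,f_stop=5),robot.current_tool_pos()[2])
fingers.gripper_to(0.8)
robot.line_to(W(0,.080,.125),velocity=.15)
p=np.array([.4406,.2078]); print('post C',C(p))
o=[180,0,90+TH]
robot.line_to([*p,.125],o,velocity=.2)
save('side','s2.png'); im=save('top','t2.png')
for t in tops(im): print(t,C(np.array(t[:2])/1000))
print(robot.current_time_s())
a=cv2.imread('pics/t2.png')[190:270,200:340]; c=cv2.imread('pics/s2.png')[160:290,220:370]
cv2.imwrite('pics/m2.png',np.hstack([cv2.resize(a,(440,251),interpolation=2),cv2.resize(c,(290,251),interpolation=2)]))
```

```text
False
True 0.037804949544969754
post C (np.float64(-0.0008363459616386923), np.float64(0.17228064466280724))
(453.9, 116.7, 49.3, 25.3, 8.0, array([285.1, 238.3])) (np.float64(-0.0006658179511372293), np.float64(0.08021506520882436))
(461.1, 73.6, 49.2, 45.2, 4.5, array([301.8, 236.3])) (np.float64(0.0003132638686913391), np.float64(0.03652878133401897))
(452.7, 2.7, 103.5, 54.3, 52.5, array([332.2, 240.8])) (np.float64(-0.01811324787065488), np.float64(-0.03244827039421697))
(467.8, 238.5, 14.5, 65.7, 42.7, array([237.6, 231.7])) (np.float64(0.03046427578381238), np.float64(0.19878726795488644))
(481.7, -71.7, 52.7, 52.6, 85.0, array([359. , 229.5])) (np.float64(-2.132984201909558e-05), np.float64(-0.1102238610512163))
(497.4, -260.7, 49.3, 54.4, 6.4, array([432.6, 226. ])) (np.float64(-0.01143871148710851), np.float64(-0.2995308429519649))
(461.9, -439.2, 148.0, 69.9, 12.2, array([501.3, 241.4])) (np.float64(-0.07203503235076883), np.float64(-0.4711425730224596))
(523.7, 491.3, 30.5, 45.8, 82.6, array([140.7, 207.6])) (np.float64(0.12184936153231118), np.float64(0.4410297417342374))
(608.4, 111.7, 39.9, 12.7, 87.2, array([288.7, 178.9])) (np.float64(0.15154146505558858), np.float64(0.05323001379678388))
10.2833
```

View pics/m2.png

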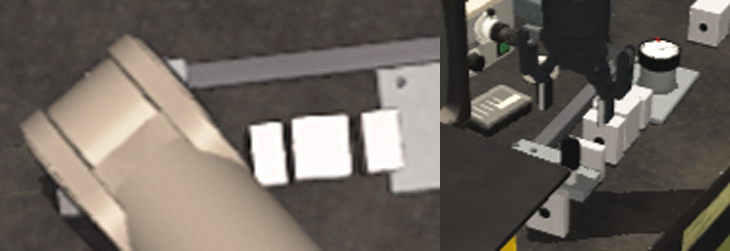

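Run:
```python
from h import *
y=.1723
robot.line_to(W(0,y,.125),velocity=.1)
print(robot.line_to(W(0,y,.066),velocity=.08,f_stop=15))
fingers.gripper_to(0.1,60); print(robot.current_finger_gap(),robot.current_contact_force())
print(robot.line_to(W(0,y-.044,.066),velocity=.05,f_stop=20),C(robot.current_tool_pos()),robot.current_contact_force())
print(robot.line_to(W(0,y-.064,.066),velocity=.015,f_stop=12),C(robot.current_tool_pos()),robot.current_contact_force())
robot.pause(.3); print(C(robot.current_tool_pos()),robot.current_contact_force(),robot.current_time_s())
```

```text
False
0.2551226373419933 [2.5205512  0.6911074  2.03092623]
False (np.float64(0.0016725430757964462), np.float64(0.13095895561302467)) [ 4.00272597  4.2883878  -0.14428897]
True (np.float64(0.0016802598578487223), np.float64(0.11949932599743418)) [0.52842553 1.39683732 1.41736675]
(np.float64(0.0017126349653383366), np.float64(0.11949999565947879)) [-1.48526691  1.49686761  3.91182269] 14.2917
```

Run:
```python
from h import *
t=np.array(robot.current_tool_pos()); print(C(t))
print(robot.line_to([*(t[:2]-.008*YD),t[2]],velocity=.015,f_stop=15),C(robot.current_tool_pos()),robot.current_contact_force())
fingers.gripper_to(0.6)
t=np.array(robot.current_tool_pos()); print(C(t)); robot.line_to([*t[:2],.15],velocity=.15)
robot.line_to([*(t[:2]+np.array([-.07,.14])),.2],velocity=.25)
save('side','s3.png'); im=save('top','t3.png')
for u in tops(im): print(u,C(np.array(u[:2])/1000))
print(robot.current_time_s())
a=cv2.imread('pics/t3.png')[200:260,240:380]; d=cv2.imread('pics/t3.png')[210:250,340:380]
cv2.imwrite('pics/m3.png',np.vstack([cv2.resize(a,(700,300),interpolation=2),np.hstack([cv2.resize(d,(300,300),interpolation=2),cv2.resize(cv2.imread('pics/s3.png')[160:290,240:413],(400,300),interpolation=2)])]))
```

```text
(np.float64(0.0017126349653383366), np.float64(0.11949999565947879))
True (np.float64(0.001655055771669669), np.float64(0.11949709101838653)) [2.19963278 1.05309416 1.55259505]
(np.float64(0.00029046637204568914), np.float64(0.11976650725433408))
(375.1, 373.1, 18.6, 71.1, 49.3, array([183.4, 266.7])) (np.float64(-0.04209012634457773), np.float64(0.34523285078957583))
(424.6, 280.4, 49.6, 14.8, 11.1, array([220.5, 248.2])) (np.float64(-0.006317905069143129), np.float64(0.2464204619660009))
(457.9, 37.8, 65.3, 165.7, 6.3, array([316.3, 240. ])) (np.float64(-0.007960135896870937), np.float64(0.0015512048553777648))
(481.7, -71.7, 52.6, 52.6, 85.2, array([359. , 229.5])) (np.float64(-2.132984201909558e-05), np.float64(-0.1102238610512163))
(497.4, -260.8, 49.3, 54.3, 6.4, array([432.6, 226. ])) (np.float64(-0.011452974380479068), np.float64(-0.29962982057505577))
(461.9, -439.1, 147.9, 69.9, 12.2, array([501.3, 241.5])) (np.float64(-0.07202076945739828), np.float64(-0.4710435953993689))
(523.7, 491.8, 29.2, 45.7, 82.0, array([140.4, 207.1])) (np.float64(0.12192067599916394), np.float64(0.4415246298496913))
(608.5, 111.6, 39.8, 12.4, 87.2, array([288.6, 178.9])) (np.float64(0.1516261797853089), np.float64(0.05311677328032252))
16.75
```

View pics/m3.png

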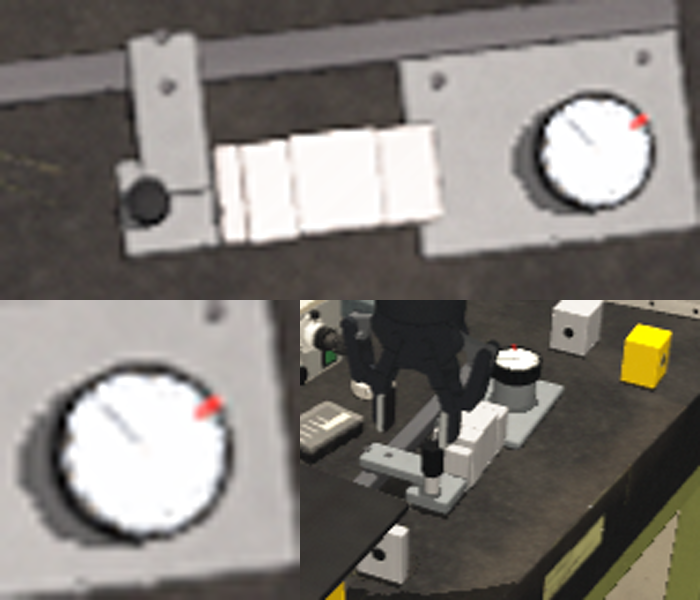

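```bash
cat >> h.py <<'E'
def dial(im):
    """zero-mark and pointer angles (deg, comparator frame, anticlockwise from +x) in the top picture"""
    f=im.astype(float); ctr=np.array([*(O-.1102*YD)]); zf=.068
    v,u=np.mgrid[205:255,335:385]; 
    pts=np.array([unproj('top',(a,b),zf)[:2] for a,b in zip(u.ravel(),v.ravel())])
    X=np.array([C(p) for p in pts])-[0,0]; px=f[205:255,335:385].reshape(-1,3)
    # face centre: circle fit on the white face's edge
    big=cv2.resize(im[205:255,335:385],None,fx=8,fy=8,interpolation=cv2.INTER_CUBIC)
    m=((big[...,0]>130)&((big.min(2)>215)|(big[...,0].astype(int)-big[...,1]>60))).astype(np.uint8)
    c=max(cv2.findContours(m,cv2.RETR_EXTERNAL,cv2.CHAIN_APPROX_NONE)[0],key=cv2.contourArea)
    e=cv2.fitEllipse(cv2.convexHull(c)); cp=(np.array(e[0])+.5)/8-.5+[335,205]; c0=np.array(C(unproj('top',cp,zf)))
    D=X-c0; r=np.hypot(*D.T)*1000; a=np.arctan2(D[:,1],D[:,0])
    w=np.clip(px[:,0]-px[:,1:].max(1)-25,0,None)*(r<30); z=(w[:,None]*D).sum(0)/w.sum()
    s=(r>5)&(r<20)&(w<1); k=np.clip(235-px[:,2],0,None)*s
    P=(k[:,None]*D).sum(0)/max(k.sum(),1)
    return dict(c=c0.round(4),ell=np.round(np.array(e[1])/8/.394,1),zero=np.degrees(np.arctan2(z[1],z[0])),zr=np.hypot(*z)*1000,ptr=np.degrees(np.arctan2(P[1],P[0])),pr=np.hypot(*P)*1000,k=k.sum())
E
python3 - <<'E'
from h import *
for n in ('top0','t1','t2','t3'):
    im=cv2.cvtColor(cv2.imread(f'pics/{n}.png'),cv2.COLOR_BGR2RGB); print(n,dial(im))
print(im[215:245,346:374,2])
E
```

```text
top0 {'c': array([-0.   , -0.109]), 'ell': array([51.1, 53. ]), 'zero': np.float64(-62.25595251971179), 'zr': np.float64(26.337565518606983), 'ptr': np.float64(-135.0685894918028), 'pr': np.float64(11.990621898346113), 'k': np.float64(147.0)}
t1 {'c': array([-0.   , -0.109]), 'ell': array([51.3, 53.1]), 'zero': np.float64(-62.137761603769626), 'zr': np.float64(26.331204213274887), 'ptr': np.float64(-135.2376284361818), 'pr': np.float64(12.013940206147414), 'k': np.float64(129.0)}
t2 {'c': array([-0.    , -0.1091]), 'ell': array([51.3, 53.1]), 'zero': np.float64(-62.18785661395465), 'zr': np.float64(26.306355864524193), 'ptr': np.float64(-135.3135652090558), 'pr': np.float64(11.989559900899865), 'k': np.float64(129.0)}
t3 {'c': array([-0.   , -0.109]), 'ell': array([51.1, 53.1]), 'zero': np.float64(-62.20123891577531), 'zr': np.float64(26.344020503038273), 'ptr': np.float64(33.862342120481856), 'pr': np.float64(13.782314343358015), 'k': np.float64(113.0)}
[[184 185 183 186 185 183 182 182 185 183 183 182 184 185 182 184 182 181
  182 184 185 184 185 184 182 181 182 183]
 [186 187 184 
[... 2679 characters left out ...]
 94  98 100  99  68  31  43  84 132 183 255 255 255 255 255 255 255 253
  184  97  70 142 182 183 182 184 182 183]
 [134  93  98 101  98  84  46  16  16  48 157 176 205 217 184 181 186 132
   76 138 171 179 183 180 182 183 182 183]
 [183 132  93  97 101  97  94  78  47  18  25  39  84  76  43  73  82 139
  169 182 187 183 181 181 182 183 182 186]
 [191 183 177 178 134  95  97  92  89  88  85  68  59 138 168 170 171 182
  189 187 183 182 183 182 181 184 181 183]
 [191 190 191 192 181 174 176 176 179 182 178 174 171 180 187 186 183 186
  184 183 182 179 182 183 181 181 182 182]
 [189 191 188 187 189 191 191 190 190 189 190 190 188 189 184 183 183 186
  184 181 183 183 183 186 185 181 186 184]]
```

Run:
```python
from h import *
b=W(0,-.110,.058); up=W(0,-.110,.14)
fingers.gripper_to(1.0)
qs=robot.inverse_kinematics(up,[180,0,52]); qe=robot.inverse_kinematics(up,[180,0,149]); print(np.round(qs,1),np.round(qe,1))
robot.move_to(up,[180,0,52])
robot.line_to(b,velocity=.12,f_stop=15)
fingers.gripper_to(0.5,40); print(robot.current_finger_gap(),robot.current_contact_force(),robot.current_tool_pos()-np.array(b))
q=np.array(robot.current_joint_positions()); s=np.sign(qe[6]-qs[6]); q[6]+=s*96.5; print(q.round(1))
robot.move_j(q.tolist()); print(robot.current_eef_rot(),robot.current_tool_pos()-np.array(b),robot.current_torque())
fingers.gripper_to(1.0); t=robot.current_tool_pos()
robot.line_to([t[0],t[1],.14],velocity=.15); robot.line_to([.37,-.22,.22],velocity=.25)
im=save('top','t4.png'); save('side','s4.png'); print(dial(im),robot.current_time_s())
a=cv2.imread('pics/t4.png')[210:250,335:385]; d=cv2.imread('pics/s4.png')[170:210,310:360]
cv2.imwrite('pics/m4.png',np.hstack([cv2.resize(a,(400,320),interpolation=2),cv2.resize(d,(400,320),interpolation=2)]))
```

```text
[ 39.8  20.9 -41.8 104.2  15.8  60.9 -45.9] [ 43.   22.1 -46.2 104.1  18.   61.4  49.1]
0.689517860761134 [-2.25845139  0.80592048  5.62882497] [0.00021813 0.00031861 0.00116448]
[ 36.5  27.2 -38.5 109.2  21.5  51.   45.7]
[179.78992529   0.25421002 148.51831777] [0.0024255  0.00069607 0.00133035] [ 0.05444196 -1.00263591 -0.04539938]
{'c': array([ 0.0007, -0.1082]), 'ell': array([51.1, 55.8]), 'zero': np.float64(34.16818168030187), 'zr': np.float64(25.84138830411892), 'ptr': np.float64(33.59960095481942), 'pr': np.float64(13.914630327665584), 'k': np.float64(173.0)} 23.4583
```

View pics/m4.png

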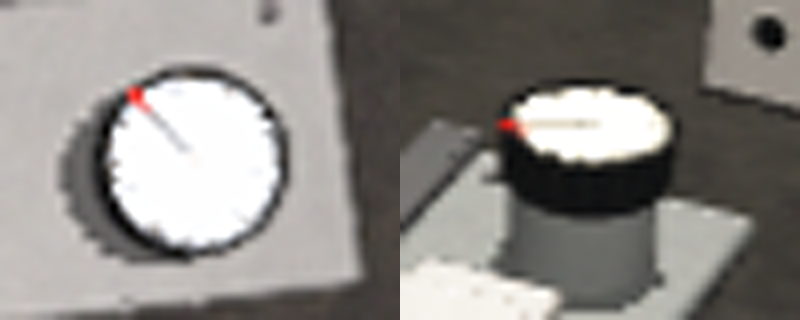

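```bash
cat > chk.py <<'E'
from h import *
def chk(cam,im,box,zf=.068):
    r0,r1,c0,c1=box; v,u=np.mgrid[r0:r1,c0:c1]; f=im[r0:r1,c0:c1].astype(float).reshape(-1,3)
    ctr=np.array(W(0,-.1100,zf)); X=np.array([C(unproj(cam,(a,b),zf)) for a,b in zip(u.ravel(),v.ravel())]); D=(X-[0,-.110])*1000
    w=np.clip(f[:,0]-f[:,1:].max(1)-25,0,None)*(np.hypot(*D.T)<32); z=(w[:,None]*D).sum(0)/w.sum()
    e=z/np.hypot(*z); n=np.array([-e[1],e[0]]); al=D@e; la=D@n
    k=np.clip(245-f[:,1],0,None)*(al>3)&0 if 0 else np.clip(245-f[:,1],0,None)*((al>2)&(al<19)&(abs(la)<5))*(w<5)
    m=(k*al).sum()/k.sum(); l=(k*la).sum()/k.sum(); s=(k*(al-m)*(la-l)).sum()/(k*(al-m)**2).sum()
    off=l+s*(np.hypot(*z)-m)
    print(cam,'zero',z.round(1),'deg',np.degrees(np.arctan2(z[1],z[0])).round(2),'ptr al,lat',m.round(2),l.round(2),'slope deg',np.degrees(s).round(2),'tip lateral vs red (mm)',off.round(2),'chord angle from centre',np.degrees(l/m).round(2))
if __name__=='__main__':
    import sys
    n=sys.argv[1]
    for cam,p,box in(('top','t','205 255 335 385'),('side','s','165 205 310 360')):
        chk(cam,cv2.cvtColor(cv2.imread(f'pics/{p}{n}.png'),cv2.COLOR_BGR2RGB),list(map(int,box.split())))
E
python3 chk.py 4; python3 chk.py 3
```

```text
top zero [22.1 16.3] deg 36.38 ptr al,lat 11.79 0.31 slope deg 1.42 tip lateral vs red (mm) 0.7 chord angle from centre 1.52
side zero [22.9 16. ] deg 34.91 ptr al,lat 10.69 0.58 slope deg -7.21 tip lateral vs red (mm) -1.59 chord angle from centre 3.11
top zero [ 12.4 -22.8] deg -61.5 ptr al,lat nan nan slope deg nan tip lateral vs red (mm) nan chord angle from centre nan
side zero [ 12.5 -21.2] deg -59.44 ptr al,lat nan nan slope deg nan tip lateral vs red (mm) nan chord angle from centre nanchk.py:8: RuntimeWarning: invalid value encountered in scalar divide
  m=(k*al).sum()/k.sum(); l=(k*la).sum()/k.sum(); s=(k*(al-m)*(la-l)).sum()/(k*(al-m)**2).sum()
```

```bash
cat > fit.py <<'E'
from h import *
from scipy.optimize import least_squares
import sys
S=5; zf=.068; r0,r1,c0,c1=214,246,343,376
v,u=np.mgrid[0:(r1-r0)*S,0:(c1-c0)*S]; U=c0-.5+(u+.5)/S; V=r0-.5+(v+.5)/S
k=cal('top'); R=k['extrinsics'][:3,:3]; o=-R.T@k['extrinsics'][:3,3]
d=np.linalg.inv(k['mtx'])@np.stack([U.ravel(),V.ravel(),np.ones(U.size)]); d=R.T@np.stack([d[0],-d[1],-d[2]]); Pw=o[:2,None]+d[:2]*(zf-o[2])/d[2]-O[:,None]
X=(XD@Pw).reshape(U.shape)*1000; Y=(YD@Pw).reshape(U.shape)*1000+110
sg=lambda t:1/(1+np.exp(-np.clip(t/.12,-50,50)))
def ren(p,red,ptr):
    cx,cy,A,w0,w1,rb,wr,ri,ro,bl,Rf,dk,pd=p
    x,y=X-cx,Y-cy; face=sg(Rf-np.hypot(x,y))
    a=x*np.cos(ptr)+y*np.sin(ptr); l=-x*np.sin(ptr)+y*np.cos(ptr)
    hw=w0+(w1-w0)*a/23.5; P=sg(hw-abs(l))*sg(a-rb)*sg(23.5-a)
    a=x*np.cos(red)+y*np.sin(red); l=-x*np.sin(red)+y*np.cos(red); M=sg(wr-abs(l))*sg(a-ri)*sg(ro-a)
    G=(dk+(A-dk)*face)*(1-M)+30*M; G=G*(1-P)+pd*P; Rr=M*(1-P)*180
    f=lambda I:cv2.GaussianBlur(I.reshape(r1-r0,S,c1-c0,S).mean((1,3)),(0,0),max(bl,.05))
    return np.minimum(f(G),255),f(Rr),f(face)
nm=['top0','t3','t4']+sys.argv[1:]
D=[]
for n in nm:
    im=cv2.cvtColor(cv2.imread(f'pics/{n}.png'),cv2.COLOR_BGR2RGB)[r0:r1,c0:c1].astype(float); D.append((im[...,1],np.clip(im[...,0]-im[...,1],0,None)))
mask=np.hypot(*(q.reshape(r1-r0,S,c1-c0,S).mean((1,3)) for q in(X,Y)))<25.5
m2=np.hypot(*(q.reshape(r1-r0,S,c1-c0,S).mean((1,3)) for q in(X,Y)))<34
def res(q):
    p=q[:13]; ang=q[13:]; out=[]
    reds=[ang[0],ang[0],*ang[3:]]; ptrs=[ang[1]]+[ang[2]]*(len(nm)-1)
    for (G,Rr),a,b in zip(D,reds,ptrs):
        g,r,_=ren(p,a,b); out+=[((g-G)*mask).ravel(),((r-Rr)*m2).ravel()]
    return np.concatenate(out)
rad=np.radians
q0=np.array([0,.5,290,.8,.8,3,2,20,29,.5,27,40,30,rad(-62),rad(-135),rad(35),rad(35.5)]+[rad(35)]*(len(nm)-3))
s=least_squares(res,q0,loss='soft_l1',f_scale=15,x_scale=np.r_[.5,.5,20,.3,.3,2,.5,2,2,.2,1,20,20,np.full(len(q0)-13,.05)],max_nfev=80)
sd=np.sqrt(np.diag(np.linalg.pinv(s.jac.T@s.jac)))*np.sqrt(2*s.cost/len(s.fun))
print('shared',s.x[:13].round(2)); print('red0,ptr0,ptr,red...',np.degrees(s.x[13:]).round(2),'sd',np.degrees(sd[13:]).round(2)); print('centre sd',sd[:2].round(2),'cost',s.cost.round())
E
python3 fit.py
```

```text
shared [-1.4000e-01  8.3000e-01  2.5985e+02  1.1800e+00  8.8000e-01  3.6400e+00
  1.7900e+00  2.1740e+01  3.1320e+01  4.4000e-01  2.5820e+01  1.6809e+02
  1.7157e+02]
red0,ptr0,ptr,red... [ -62.37 -135.47   34.67   34.83] sd [0.07 0.23 0.18 0.14]
centre sd [0.02 0.03] cost 28620.0
```

Run:
```python
from h import *
print(workorder.close_job(), robot.current_time_s())
```

```text
the job is handed in; nothing more can be done
the job is handed in; nothing more can be done
```

The job is handed in, but the call gave no verdict: the 45 mm and 25 mm spacers are closed up snugly between the jaws at 70 mm, the bezel's zero mark stands within about 0.2° of the pointer tip by my image fit, and the arm is clear at about 23.5 s.

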